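# Tare the pigment balance through its shuttered finger well

### The arm

A 6-joint arm with a two-finger parallel gripper is mounted at the origin on the work surface. World frame = base frame: x ahead of the robot, y to its left, z up, the work surface at z = 0. Lengths are in mm, angles in degrees, forces in N, time in s.
With the tool pointing down it reaches from about 300 to 850 mm from the base axis. Payload 4.2 kg.
Tool frame: the origin (TCP) lies at the very end of the fingers, on their centre line; the grasp point (between the pads) lies 19 mm behind it; z points along the fingers, y is the line along which they close (so a half turn about z gives the same grasp; the last joint's range is limited). The gripper opens to 91 mm and grips with 3 to 60 N. Pads are 32 mm wide; open, the fingers measure 118 mm over their backs; the gripper's body (76 mm by 178 mm) begins 60 mm behind the grasp point.
Start: joints at [68.468, 18.312, 89.639, -0, 72.044, -1.146], TCP at [200.299, 539.002, 213.976] pointing down, gripper open.
Joint ranges: [-177.97, 177.97], [-48.28, 115.42], [12.27, 149.76], [-77.06, 257.06], [2.81, 150.46], [-146.56, 146.56]. Speed limits (degrees/s): [147.25, 147.25, 180, 180, 180, 180].

### API

Orientations are given as [roll, pitch, yaw] about the fixed x, y, z axes, in that order (R = Rz(yaw) Ry(pitch) Rx(roll)).
In Python, from workcell import * gives the robot as it stands.
- The arm moves only by the tool move_arm, never from a script. Its argument "motion" is a list of rows, each a list of 3 entries, a list of its own where there are three numbers: the finger opening in mm, from 0 to 91.2, then the shift along the world's x, y, z in units of 25 mm (1.0 is 25 mm), then the turn, a rotation vector about the world's x, y, z in units of 4 degrees (1.0 is 4 degrees). In form: [[grip, [x, y, z], [ax, ay, az]], ...]. A call has 1 to 20 rows; each row shifts and turns the commanded pose from where the row before left it; what a row does not reach is not made up. A row lasts 1/12 s, in which the tool goes at most 41.7 mm and 7.16 degrees, less where a joint would pass 70% of its speed; a pose out of reach is approached as far as the arm can. A call with a number of a shift or a turn outside -1 to 1 is refused whole. A call with a gripper value outside its range is refused whole. The fingers move at their own pace and stop on an object; "grip_force" is the grip in N (left out, the last holds). Time passes only in rows, so rows that do not move let the fingers close. It gives the time, the measured TCP pose, the force, the opening and the grip force at its end, in the units of the state.
- state(): the state, without advancing time (a new reading comes with each control period).
- grab_frame(name): name is "scene" or "side" or "wrist"; returns the picture (480x640x3 uint8, blue, green, red); there is no depth.
- camera_info(name): a dict with "fx", "fy", "cx", "cy" (pixels), "k1" (the pictures are not rectified: a ray, as slopes to the right and down, at radius r is drawn at 1 + k1 r^2 times it, then the intrinsics apply), "rvec" (rotation vector, rad) and "tvec" (3), from world to camera coordinates, as OpenCV has them. Camera axes: x right, y down, z forward; pixel columns grow to the right and rows downward; lengths in mm; the calibration is good to about 2 mm. A picture is of the moment at which its call begins: read the wrist's pose just before it. camera_info takes no time and is no camera call; for the wrist camera it gives the pose at the moment of the call.
- job_done(): hands the job in; it is judged then, once.
The state is a dict: "time_s": time; "qpos": joint angles; "qvel": joint speeds; "effort": joint torques, N m; "ee_pos": TCP position; "ee_rot": TCP orientation; "force": force on the tool from outside, world axes, zero at the start; "torque": the same for the moment, N m; "gripper_width": finger opening in mm; "gripper_force": force on a finger pad.
Only numpy, scipy, OpenCV 4.12 (cv2) and the standard library are available. Lean on these libraries where they do the work, as an engineer would, in place of code of your own. Each camera call takes 0.05 s, during which the arm holds its last target. There are 200 camera calls.

### The job

Tare the balance that has the blue dish on it: with the tips of the closed fingers push its dust shutter sideways until the well is fully uncovered, reach into the well and press the sunken orange key right down, holding it for about half a second, then let it up and push the shutter closed again over the well. Be gentle with the balance (a light push is plenty, nothing is to be gripped), leave the dish standing on its pan, and leave the other balance and everything else on the table alone.

Things in the scene. Friction and masses are not known exactly. Their poses are not given: they have to be found in the camera images.
- balance_loaded: The balance carrying the blue dish. White compact balance fixed on the table, 230 mm deep (x), 150 mm wide (y); flat deck 50 mm above the table. Origin: centre of its underside; x runs from its front edge (display) to its pan, y to its left, z up. Round steel pan, 110 mm across, centred at (50, 0) mm, top 60 mm above the table; round finger well centred at (-55, 32) mm.
- balance_spare: Same make, empty pan: leave alone. White compact balance fixed on the table, 230 mm deep (x), 150 mm wide (y); flat deck 50 mm above the table. Origin: centre of its underside; x runs from its front edge (display) to its pan, y to its left, z up. Round steel pan, 110 mm across, centred at (50, 0) mm, top 60 mm above the table; round finger well centred at (-55, 32) mm.
- well_loaded (a point): centre of the mouth of the finger well in the deck of the balance with the dish, level with the deck (50 mm above the table). The well is round, 50 mm across, 22 mm deep; the orange tare key stands in it
- ridge_loaded (a point): top middle of the blue ridge on the grey shutter of the balance with the dish; axes as the balance's. The shutter, a 58 x 58 x 4 mm plate on the deck, slides along the balance's -y to uncover the well and stays where left (about 1.5 N friction). The ridge stands on its middle: 40 mm long along x, 8 mm thick along y, top 22 mm above the deck. Push on its flat faces
- shutter_loaded (a joint): slide of the shutter on the balance with the dish, in m along the balance's -y: 0 = closed, centred over the well; 0.054 = well just uncovered, 0.064 = open, stop at 0.068
- key_loaded (a joint): travel of the tare key of the balance with the dish, m: 0 = up, 0.005 = right down; a spring returns it; about 5.5 N at the bottom
- keytop_loaded (a point): centre of the top of that tare key: a flat orange disc 34 mm across, 15 mm below the deck (35 mm above the table) when up, 20 mm below it when right down; concentric with the well
- pan_loaded (a point): centre of the top of the pan under the dish, 60 mm above the table
- ridge_spare (a point): top middle of the blue ridge on the other balance's shutter, 22 mm above its deck
- key_spare (a joint): travel of the tare key of the other balance, m: 0 = up, 0.005 = right down
- dish: loose empty blue ceramic dish, 84 mm across, 28 mm tall, standing on the pan of its balance; origin: centre of its underside
- vase: loose terracotta bud vase, 58 mm across, 78 mm tall; origin: centre of its underside; a bystander
- loupe: loose black eye loupe, 48 mm across, 38 mm tall; origin: centre of its underside; a bystander
- bottle_red: loose red pigment bottle, 38 mm across, 88 mm tall; origin: centre of its underside; a bystander
- pot: loose yellow pigment pot with white cap, 54 mm across, 40 mm tall; origin: centre of its underside; a bystander
- petri: loose clear and green petri dish, 90 mm across, 14 mm tall; origin: centre of its underside; a bystander
Things that resemble listed ones, but are neither listed nor needed, are in the scene too. There is more than one size of the dish; the one meant has the size given above.

How it is judged (in metres and radians):
On the way, in this order (a step that is already met when the one before it is completed fails the run):
1. the shutter is pushed open and the well is fully uncovered (value of joint shutter_loaded above 0.054 m), for 0.1 s.
2. the sunken key is pressed right down and held (value of joint key_loaded above 0.004 m and value of joint shutter_loaded above 0.05 m and contact force between the fingers and balance_loaded above 2 N), for 0.3 s.
3. the key is let up and the shutter is pushed closed (value of joint shutter_loaded below 0.006 m and value of joint key_loaded below 0.0015 m), for 0.1 s.
At the end, for the whole second after the job is handed in: The shutter of the balance with the dish is closed to within 6 mm, its key is up (within 1.5 mm), the dish stands upright and at rest on its pan (centre within 22 mm of the pan's), the other balance's key and shutter are as they were (2 mm, 6 mm) and every bystander is within 20 mm of where it was (all of step 3 and linear speed of dish below 0.02 m/s and not (horizontal distance between dish and pan_loaded above 0.022 m) and not (z of dish in the frame of pan_loaded above 0.008 m) and not (angle between dish's own z axis and vertical above 0.15 rad) and not (value of joint key_spare above 0.002 m) and not (distance of ridge_spare from where it was at the start of the episode above 0.006 m) and not (distance of vase from where it was at the start of the episode above 0.02 m) and not (distance of loupe from where it was at the start of the episode above 0.02 m) and not (distance of bottle_red from where it was at the start of the episode above 0.02 m) and not (distance of pot from where it was at the start of the episode above 0.02 m) and not (distance of petri from where it was at the start of the episode above 0.02 m)); the robot touches nothing.
It fails at once if the balance is pushed, pressed or gripped with more than 35 N (contact force between the fingers and balance_loaded above 35 N).
It fails at once if the dish is shoved off the middle of its pan, lifted or tipped (horizontal distance between dish and pan_loaded above 0.022 m or z of dish in the frame of pan_loaded above 0.008 m or angle between dish's own z axis and vertical above 0.15 rad).
It fails at once if the other balance's key or shutter is worked, or it is struck (value of joint key_spare above 0.002 m or distance of ridge_spare from where it was at the start of the episode above 0.006 m or contact force between any of the arm, the fingers and balance_spare above 5 N).
It fails at once if a bystander is displaced by more than 20 mm (distance of any of vase, loupe, bottle_red, pot, petri from where it was at the start of the episode above 0.02 m).
It also fails if it takes over 59 s, if anything falls off the work surface, if the arm or the gripper's body presses on something with over 40 N, if the wrist force passes 120 N, or if a joint passes its speed limit or range.

## Working session

There is one attempt and no reset: what is moved stays moved. The work goes in short steps, Python scripts to look and compute and a tool call to move; the robot and the scene stay as the last step left them, time stands still between calls to the robot, and variables do not carry over. Pictures are saved under pics/ and viewed, at most 10 in all, crops included, and the job is handed in when it is done.

Besides the shell and the picture viewer there is one more tool, called after "Request:" as name([rows], argument=value, ...), one row to a line, values as JSON. move_arm: Moves the arm, as the interface text tells. Shifts and turns lie within -1 to 1; 1 stands for 25 mm of shift or 4 degrees of turn. Its arguments: {"type":"object","properties":{"motion":{"type":"array","items":{"type":"array"}},"grip_force":{"type":"number"}},"required":["motion"]}

```bash
mkdir -p pics
python3 - <<'E'
from workcell import *
import cv2
for n in("scene","side"):
    cv2.imwrite(f"pics/{n}0.png",grab_frame(n)); print(n,camera_info(n))
print(state())
E
```

```text
scene {'fx': 566.1291864962886, 'fy': 566.1291864962886, 'cx': 315.83186675832224, 'cy': 238.9852930666043, 'k1': 0.027919814270471383, 'rvec': array([ 0.93400829,  2.69083721, -0.79175439]), 'tvec': array([ 484.20229934, -293.27725748, 1911.72419511])}
side {'fx': 452.26951636992555, 'fy': 452.26951636992555, 'cx': 318.41851151263984, 'cy': 235.82823428885212, 'k1': -0.07643208511365054, 'rvec': array([ 2.01101281, -0.61132818,  0.35382909]), 'tvec': array([-527.26321903,  233.68450295,  829.76285979])}
{'time_s': 0.1, 'qpos': array([ 6.84693033e+01,  1.83481147e+01,  8.96966240e+01, -1.28333125e-03,
        7.20433315e+01, -1.14311931e+00]), 'qvel': array([-0.01231502,  0.04783941, -0.12506206, -0.03161675,  0.01137642,
       -0.01435618]), 'effort': array([ 5.09462116e-04, -4.13331735e+01, -2.32510364e+01,  7.30563956e-02,
        4.20022616e-02, -5.80627557e-05]), 'ee_pos': array([200.13589395, 538.59308325, 213.22189481]), 'ee_rot': array([-1.79911923e+02, -5.37020991e-04,  1.59612819e+02]), 'force': array([ 0.02461387, -0.71542899, -1.27386168]), 'torque': array([-0.05094684,  0.01218572,  0.06871882]), 'gripper_force': 0.0, 'gripper_width': 90.97340415116216}
```

View pics/scene0.png

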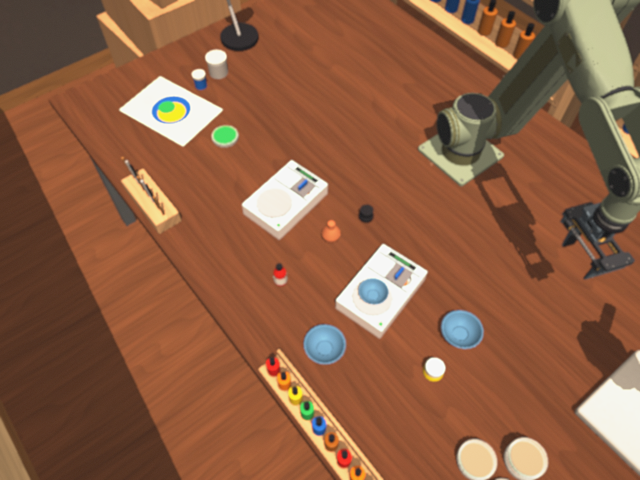

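View pics/side0.png

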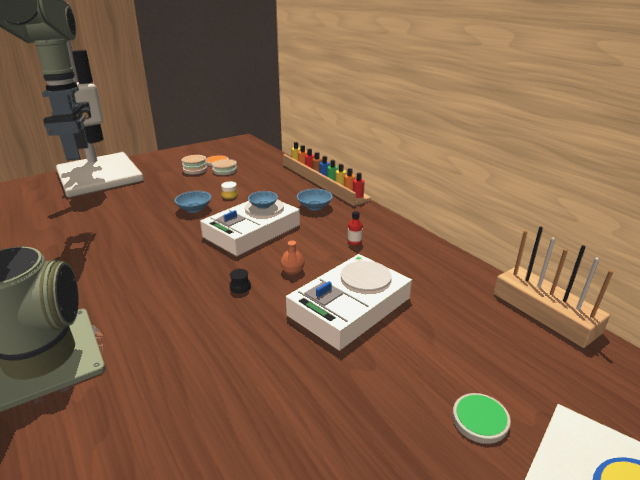

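The scene picture shows two white balances. The one at (382,290) has a blue dish on its pan (372,292), its ridge at about (399,273), and fits the task. The one at (285,198) has an empty pan, so it is the spare. The larger blue bowls at (325,344) and (462,329) stand on the table and are decoys. I'll confirm with an enlarged crop.

Run:
```python
import cv2
a=cv2.imread("pics/scene0.png")[235:345,325:440]
b=cv2.imread("pics/side0.png")[185:255,195:305]
a=cv2.resize(a,None,fx=5,fy=5,interpolation=cv2.INTER_CUBIC)
cv2.imwrite("pics/c1.png",a)
```

```text
(no output)
```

View pics/c1.png

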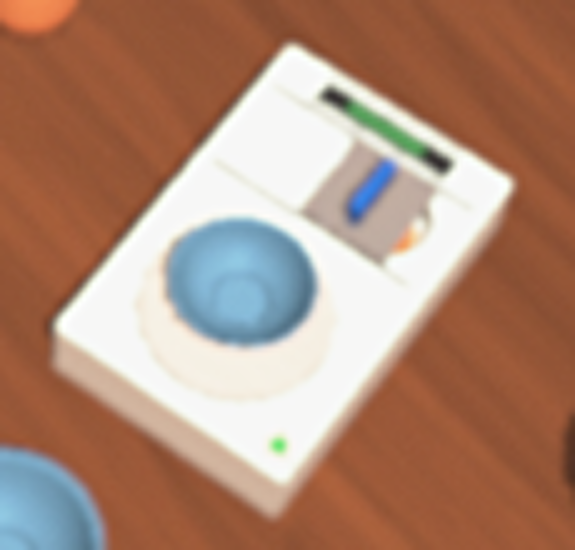

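The crop confirms it: a blue dish on the pan, the green display at the front, the ridge from (352,215) to (390,165), and the key peeking out at (405,240), so the shutter is already slightly open. Deck corners in crop pixels are (292,42), (513,183), (283,488) and (55,327).

```bash
cat > h.py <<'E'
import numpy as np, cv2
from scipy.optimize import least_squares
def proj(P,c):
    R=cv2.Rodrigues(np.array(c['rvec']))[0]
    q=np.atleast_2d(P)@R.T+c['tvec']; s=q[:,:2]/q[:,2:]; s=s*(1+c['k1']*(s**2).sum(1))[:,None]
    return s*[c['fx'],c['fy']]+[c['cx'],c['cy']]
def unproj(uv,z,c):
    R=cv2.Rodrigues(np.array(c['rvec']))[0]
    d=(np.array(uv,float)-[c['cx'],c['cy']])/[c['fx'],c['fy']]; s=d.copy()
    for _ in range(20): s=d/(1+c['k1']*(s@s))
    v=R.T@np.array([*s,1]); o=-R.T@c['tvec']; return o+v*(z-o[2])/v[2]
def toworld(p,L):
    t=np.radians(p[2]); L=np.atleast_2d(L).astype(float)
    R=np.array([[np.cos(t),-np.sin(t),0],[np.sin(t),np.cos(t),0],[0,0,1]]); return L@R.T+[p[0],p[1],0]
def tolocal(p,W):
    t=np.radians(p[2]);R=np.array([[np.cos(t),-np.sin(t),0],[np.sin(t),np.cos(t),0],[0,0,1]]); return (np.atleast_2d(W)-[p[0],p[1],0])@R
def fit(L,uv,c,p0):
    r=least_squares(lambda p:(proj(toworld(p,L),c)-uv).ravel(),p0); return r.x,np.abs(r.fun).max()
CORN=np.array([[-115,-75,50],[-115,75,50],[115,75,50],[115,-75,50]])
E
python3 - <<'E'
from h import *
from workcell import *
c=camera_info("scene")
uv=np.array([[292,42],[513,183],[283,488],[55,327]])/5+[325,235]-.4
W=[unproj(u,50,c) for u in uv]; m=np.mean(W,0); d=W[3]-W[0]
p,e=fit(CORN,uv,c,[m[0],m[1],np.degrees(np.arctan2(d[1],d[0]))])
print(np.round(W),p,e)
for u in[(352,215),(390,165)]:
    print(tolocal(p,unproj(np.array(u)/5+[325,235],72,c)))
print("well",toworld(p,[[-55,32,50],[-55,0,72]]))
for n,u,z in[("vase",(331,232),30),("loupe",(366,214),20),("red",(280,275),40),("pot",(434,370),20),("sparepan",(275,203),60),("bowlR",(462,329),20),("bowlL",(325,344),20)]: 
    w=unproj(u,z,c); print(n,np.round(w),np.round(tolocal(p,w)))
ci=camera_info("wrist"); R=cv2.Rodrigues(np.array(ci['rvec']))[0]; print("wristcam",-R.T@ci['tvec'],R[2],ci['fx'])
E
```

```text
[[471. 132.  50.]
 [436. 280.  50.]
 [662. 338.  50.]
 [697. 189.  50.]] [566.71958598 234.79077601  13.98335789] 1.0654660626004215
[[-30.9478028   20.78045079  72.        ]]
[[-70.63894114  19.99931804  72.        ]]
well [[505.6169768  252.55228358  50.        ]
 [513.34945851 221.50057306  72.        ]]
vase [557.  -2.  30.] [[ -67. -228.   30.]]
loupe [426.   8.  20.] [[-192. -186.   20.]]
red [768.  27.  40.] [[ 145. -251.   40.]]
pot [614. 493.  20.] [[108. 240.  20.]]
sparepan [ 637. -175.   60.] [[ -31. -415.   60.]]
bowlR [473. 458.  20.] [[-37. 240.  20.]]
bowlL [792. 262.  20.] [[225. -28.  20.]]
wristcam [126.13168641 566.55083902 382.82187038] [ 0.26023875 -0.09791574 -0.96056666] 401.0855590501058
```

Request:
move_arm([
  [0,[0.85,-0.74,-0.15],[0,0,0.614]],
  [0,[0.85,-0.74,-0.15],[0,0,0.614]],
  [0,[0.85,-0.74,-0.15],[0,0,0.614]],
  [0,[0.85,-0.74,-0.15],[0,0,0.614]],
  [0,[0.85,-0.74,-0.15],[0,0,0.614]],
  [0,[0.85,-0.74,-0.15],[0,0,0.614]],
  [0,[0.85,-0.74,-0.15],[0,0,0.614]],
  [0,[0.85,-0.74,-0.15],[0,0,0.614]],
  [0,[0.85,-0.74,-0.15],[0,0,0.614]],
  [0,[0.85,-0.74,-0.15],[0,0,0.614]],
  [0,[0.85,-0.74,-0.15],[0,0,0.614]],
  [0,[0.85,-0.74,-0.15],[0,0,0.614]],
  [0,[0.85,-0.74,-0.15],[0,0,0.614]],
  [0,[0.85,-0.74,-0.15],[0,0,0.614]],
  [0,[0,0,0],[0,0,0]],
  [0,[0,0,0],[0,0,0]],
  [0,[0,0,0],[0,0,0]],
], grip_force=20)

```text
time_s: 1.52
ee_pos: [497.3, 280.1, 161.1]
ee_rot: [180.0, -0.1, -166.0]
force: [-0.2, 0.3, 0.0]
gripper_width: 0.3
gripper_force: 0.0
```

Run:
```python
from workcell import *
import cv2,pickle
s=state();c=camera_info("wrist");cv2.imwrite("pics/w1.png",grab_frame("wrist"));pickle.dump(c,open("w1.pkl","wb"))
print(s['time_s'],s['ee_pos'],s['ee_rot'],s['gripper_width'],s['force'])
```

```text
1.5167 [497.29820883 280.07009737 161.12744111] [ 1.79981583e+02 -6.81023555e-02 -1.66047131e+02] 0.3290133184784606 [-0.1836224   0.29454215  0.01273148]
```

View pics/w1.png

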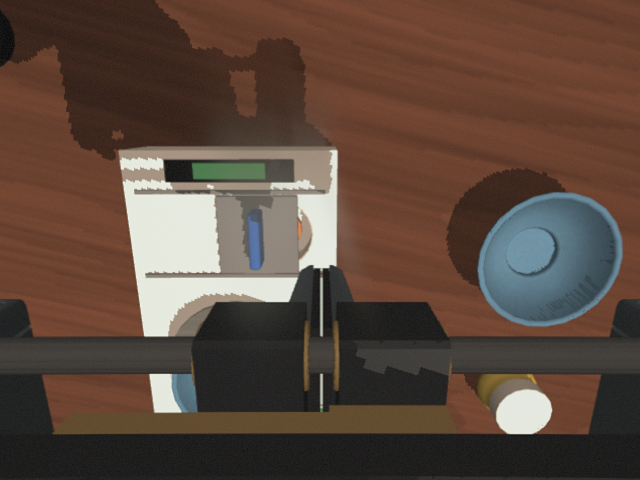

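The wrist view shows the balance front edge from (120,152) to (337,150), the shutter from (217,196) to (300,272), the ridge from (255,209) to (256,268), the well's right rim at (311,235), and the fingertips at (321,268).

Run:
```python
from h import *
import pickle
c=pickle.load(open("w1.pkl","rb")); p=[566.7,234.8,14]
for n,u,z in[("FR",(121,153),50),("FL",(337,151),50),("shFR",(216,196),54),("shFL",(298,196),54),("shBL",(300,272),54),("shBR",(219,274),54),("rid1",(254,209),72),("rid2",(255,268),72),("wellrim",(311,235),50),("edgeL",(337,240),50),("edgeR",(133,240),50)]:
    print(n,np.round(tolocal(p,unproj(u,z,c)),1))
print(proj([497.3,280.1,161.1],c), tolocal(p,[497.3,280.1,161.1]))
```

```text
FR [[-115.7  -75.5   50. ]]
FL [[-117.    72.2   50. ]]
shFR [[-86.7 -11.8  54. ]]
shFL [[-86.6  45.2  54. ]]
shBL [[-30.2  45.7  54. ]]
shBR [[-28.8 -13.9  54. ]]
rid1 [[-81.2  17.2  72. ]]
rid2 [[-40.   15.9  72. ]]
wellrim [[-57.3  53.9  50. ]]
edgeL [[-53.5  72.8  50. ]]
edgeR [[-53.8 -75.5  50. ]]
[[320.33770708 301.36060536]] [[-56.37946153  60.74377595 161.1       ]]
```

Request:
move_arm([
  [0,[0,0,-0.8],[0,0,0]],
  [0,[0,0,-0.8],[0,0,0]],
  [0,[0,0,-0.8],[0,0,0]],
  [0,[0,0,-0.8],[0,0,0]],
  [0,[0,0,-0.75],[0,0,0]],
  [0,[0,0,0],[0,0,0]],
  [0,[0,0,0],[0,0,0]],
])

```text
time_s: 2.15
ee_pos: [496.7, 280.6, 62.4]
ee_rot: [-180.0, -0.1, -165.9]
force: [-0.1, -0.6, 0.4]
gripper_width: 0.3
gripper_force: 0.0
```

Request:
move_arm([
  [0,[0.058,-0.233,0],[0,0,0]],
  [0,[0.058,-0.233,0],[0,0,0]],
  [0,[0.058,-0.233,0],[0,0,0]],
  [0,[0.058,-0.233,0],[0,0,0]],
  [0,[0.058,-0.233,0],[0,0,0]],
  [0,[0.058,-0.233,0],[0,0,0]],
  [0,[0.058,-0.233,0],[0,0,0]],
  [0,[0.058,-0.233,0],[0,0,0]],
  [0,[0.058,-0.233,0],[0,0,0]],
  [0,[0.058,-0.233,0],[0,0,0]],
  [0,[0.058,-0.233,0],[0,0,0]],
  [0,[0,0,0],[0,0,0]],
  [0,[0,0,0],[0,0,0]],
])

```text
time_s: 3.23
ee_pos: [513.5, 215.1, 62.4]
ee_rot: [-180.0, -0.1, -166.0]
force: [0.2, 0.3, 0.2]
gripper_width: 0.4
gripper_force: 0.0
```

Run:
```python
from workcell import *
from h import *
import pickle
s=state();c=camera_info("wrist");cv2.imwrite("pics/w2.png",grab_frame("wrist"));pickle.dump(c,open("w2.pkl","wb"))
print(s['time_s'],s['ee_pos'],s['force'],tolocal([566.7,234.8,14],s['ee_pos']))
```

```text
3.2333 [513.54886128 215.14839491  62.42256798] [0.1694639  0.2976461  0.24880893] [[-56.32647631  -6.2094442   62.42256798]]
```

View pics/w2.png

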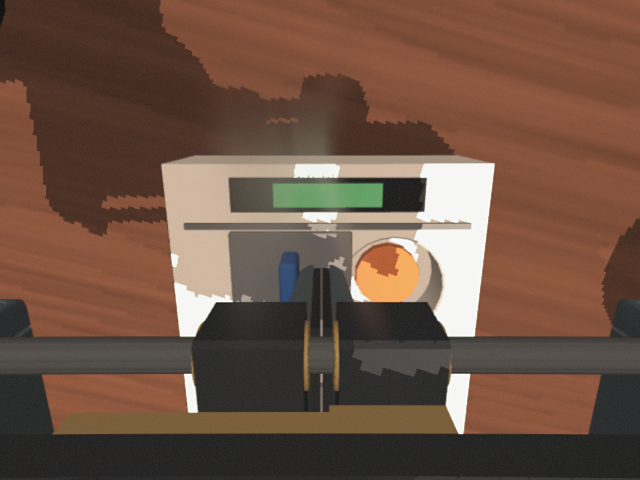

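The ridge (289,278) now touches the fingers. The shutter's near edge is at (352,245), the orange key at (388,273), and the well runs from about 352 to 441 in x, with its top at row 237.

Run:
```python
from h import *
import pickle
c=pickle.load(open("w2.pkl","rb")); p=[566.7,234.8,14]
for n,u,z in[("FR",(163,165),50),("FL",(494,165),50),("shFL",(352,233),54),("shR",(230,233),54),("ridR",(281,253),72),("ridL",(298,253),72),("wellR",(441,275),50),("welltop",(395,237),50),("keyR",(420,272),35),("keyL",(355,272),35),("keytop",(388,243),35),("keybot",(388,304),35)]:
    print(n,np.round(tolocal(p,unproj(u,z,c)),1))
```

```text
FR [[-117.2  -76.5   50. ]]
FL [[-117.    71.6   50. ]]
shFL [[-86.7   8.4  54. ]]
shR [[-86.7 -47.7  54. ]]
ridR [[-82.9 -22.6  72. ]]
ridL [[-82.9 -15.5  72. ]]
wellR [[-64.4  52.3  50. ]]
welltop [[-83.6  29.1  50. ]]
keyR [[-60.3  46.   35. ]]
keyL [[-60.3  12.   35. ]]
keytop [[-76.1  28.5  35. ]]
keybot [[-42.   30.1  35. ]]
```

Request:
move_arm([
  [0,[0.056,-0.223,0],[0,0,0]],
  [0,[0.056,-0.223,0],[0,0,0]],
  [0,[0,0,0],[0,0,0]],
  [0,[0,0,0],[0,0,0]],
  [0,[0,0,0],[0,0,0]],
  [0,[-0.048,0.194,0],[0,0,0]],
  [0,[0,0,0.4],[0,0,0]],
  [0,[0,0,0.4],[0,0,0]],
  [0,[-0.152,0.54,0],[0,0,0]],
  [0,[-0.152,0.54,0],[0,0,0]],
  [0,[-0.152,0.54,0],[0,0,0]],
  [0,[0,0,0],[0,0,0]],
  [0,[0,0,0],[0,0,0]],
])

```text
time_s: 4.37
ee_pos: [503.5, 250.9, 82.7]
ee_rot: [-180.0, -0.0, -165.9]
force: [0.1, 0.1, -0.8]
gripper_width: 0.7
gripper_force: 0.0
```

Run:
```python
from workcell import *
from h import *
import pickle
s=state();c=camera_info("wrist");cv2.imwrite("pics/w3.png",grab_frame("wrist"));pickle.dump(c,open("w3.pkl","wb"))
print(s['time_s'],s['ee_pos'],s['force'],tolocal([566.7,234.8,14],s['ee_pos']))
```

```text
4.3667 [503.54857252 250.93384156  82.73826039] [ 0.12595876  0.09951194 -0.79188198] [[-57.37243066  30.93231056  82.73826039]]
```

View pics/w3.png

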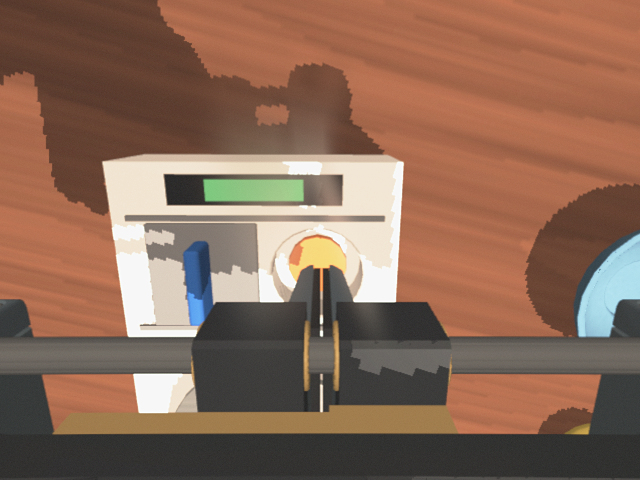

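The well is fully uncovered. Its rim runs from (273,265) to (362,265) with its top at (318,229), and the shutter edge is at x=257.

Run:
```python
from h import *
import pickle
c=pickle.load(open("w3.pkl","rb")); p=[566.7,234.8,14]
for n,u,z in[("wL",(273,265),50),("wR",(362,265),50),("wT",(318,229),50),("shFL",(257,224),54),("shFR",(145,224),54),("keyL",(289,262),35),("keyR",(348,262),35),("keyT",(318,236),35)]:
    print(n,np.round(tolocal(p,unproj(u,z,c)),1))
```

```text
wL [[-63.3   5.6  50. ]]
wR [[-63.4  53.3  50. ]]
wT [[-83.3  29.7  50. ]]
shFL [[-86.9  -1.3  54. ]]
shFR [[-86.8 -58.2  54. ]]
keyL [[-59.7  13.   35. ]]
keyR [[-59.8  46.8  35. ]]
keyT [[-75.2  29.6  35. ]]
```

Request:
move_arm([
  [0,[-0.02,-0.06,0],[0,0,0]],
  [0,[0,0,-0.4],[0,0,0]],
  [0,[0,0,-0.4],[0,0,0]],
  [0,[0,0,-0.4],[0,0,0]],
  [0,[0,0,-0.3],[0,0,0]],
  [0,[0,0,-0.2],[0,0,0]],
  [0,[0,0,0],[0,0,0]],
  [0,[0,0,0],[0,0,0]],
])

```text
time_s: 5.08
ee_pos: [503.4, 248.5, 39.7]
ee_rot: [-180.0, -0.0, -166.0]
force: [-0.1, 0.1, -0.0]
gripper_width: 0.3
gripper_force: 0.0
```

Request:
move_arm([
  [0,[0,0,-0.1],[0,0,0]],
  [0,[0,0,-0.1],[0,0,0]],
  [0,[0,0,-0.08],[0,0,0]],
  [0,[0,0,0],[0,0,0]],
])

```text
time_s: 5.42
ee_pos: [503.9, 248.8, 33.4]
ee_rot: [180.0, 0.1, -166.0]
force: [1.3, -0.1, 2.4]
gripper_width: 0.5
gripper_force: 1.2
```

Request:
move_arm([
  [0,[0,0,-0.08],[0,0,0]],
  [0,[0,0,-0.06],[0,0,0]],
  [0,[0,0,0],[0,0,0]],
])

```text
time_s: 5.67
ee_pos: [503.9, 248.8, 30.3]
ee_rot: [180.0, 0.1, -166.0]
force: [-0.0, -0.7, 5.7]
gripper_width: 0.2
gripper_force: 2.6
```

Request:
move_arm([
  [0,[0,0,-0.04],[0,0,0]],
  [0,[0,0,0],[0,0,0]],
  [0,[0,0,0],[0,0,0]],
  [0,[0,0,0],[0,0,0]],
  [0,[0,0,0],[0,0,0]],
  [0,[0,0,0],[0,0,0]],
  [0,[0,0,0],[0,0,0]],
])

```text
time_s: 6.25
ee_pos: [503.9, 248.9, 30.2]
ee_rot: [180.0, 0.1, -166.0]
force: [-2.2, -0.3, 10.7]
gripper_width: 0.1
gripper_force: 5.3
```

Request:
move_arm([
  [0,[0,0,0.25],[0,0,0]],
  [0,[0,0,0.5],[0,0,0]],
  [0,[0,0,0.6],[0,0,0]],
  [0,[0,0,0.6],[0,0,0]],
  [0,[0,0,0.6],[0,0,0]],
  [0,[0,0,0],[0,0,0]],
  [0,[0.172,-0.69,0],[0,0,0]],
  [0,[0.172,-0.69,0],[0,0,0]],
  [0,[0.172,-0.69,0],[0,0,0]],
  [0,[0.172,-0.69,0],[0,0,0]],
  [0,[0.172,-0.69,0],[0,0,0]],
  [0,[0,0,0],[0,0,0]],
  [0,[0,0,0],[0,0,0]],
])

```text
time_s: 7.33
ee_pos: [524.5, 161.8, 91.5]
ee_rot: [180.0, -0.1, -166.1]
force: [0.4, -0.1, -0.3]
gripper_width: 0.4
gripper_force: 0.0
```

Run:
```python
from workcell import *
from h import *
import pickle
s=state();c=camera_info("wrist");cv2.imwrite("pics/w4.png",grab_frame("wrist"));pickle.dump(c,open("w4.pkl","wb"))
print(s['time_s'],s['ee_pos'],s['force'],tolocal([566.7,234.8,14],s['ee_pos']))
```

```text
7.3333 [524.45712368 161.81472013  91.54094006] [ 0.39376341 -0.05584192 -0.33006595] [[-58.64481962 -60.59782842  91.54094006]]
```

View pics/w4.png

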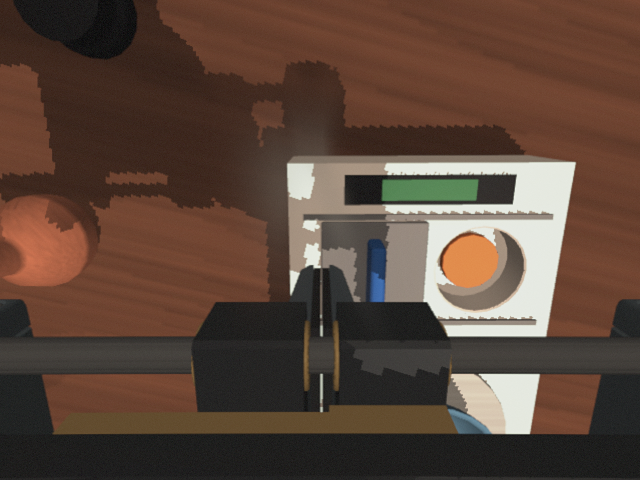

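The fingers are clear of the ridge, which is at (377,270), and the vase is well to the left.

Request:
move_arm([
  [0,[0,0,-0.4],[0,0,0]],
  [0,[0,0,-0.4],[0,0,0]],
  [0,[0,0,-0.37],[0,0,0]],
  [0,[0,0,0],[0,0,0]],
  [0,[-0.057,0.226,0],[0,0,0]],
  [0,[-0.057,0.226,0],[0,0,0]],
  [0,[-0.057,0.226,0],[0,0,0]],
  [0,[-0.057,0.226,0],[0,0,0]],
  [0,[-0.057,0.226,0],[0,0,0]],
  [0,[-0.057,0.226,0],[0,0,0]],
  [0,[-0.057,0.226,0],[0,0,0]],
  [0,[-0.057,0.226,0],[0,0,0]],
  [0,[-0.057,0.226,0],[0,0,0]],
  [0,[-0.057,0.226,0],[0,0,0]],
  [0,[-0.057,0.226,0],[0,0,0]],
  [0,[-0.057,0.226,0],[0,0,0]],
  [0,[0,0,0],[0,0,0]],
  [0,[0,0,0],[0,0,0]],
])

```text
time_s: 8.88
ee_pos: [507.3, 230.7, 63.1]
ee_rot: [180.0, -0.1, -166.0]
force: [0.3, -0.6, -0.3]
gripper_width: 0.4
gripper_force: 0.0
```

Run:
```python
from workcell import *
from h import *
import pickle
s=state();c=camera_info("wrist");cv2.imwrite("pics/w5.png",grab_frame("wrist"));pickle.dump(c,open("w5.pkl","wb"))
print(s['time_s'],s['ee_pos'],s['force'],tolocal([566.7,234.8,14],s['ee_pos']))
```

```text
8.8833 [507.26246995 230.69261086  63.13671168] [ 0.31147519 -0.59243006 -0.34329627] [[-58.66564876  10.39385782  63.13671168]]
```

View pics/w5.png

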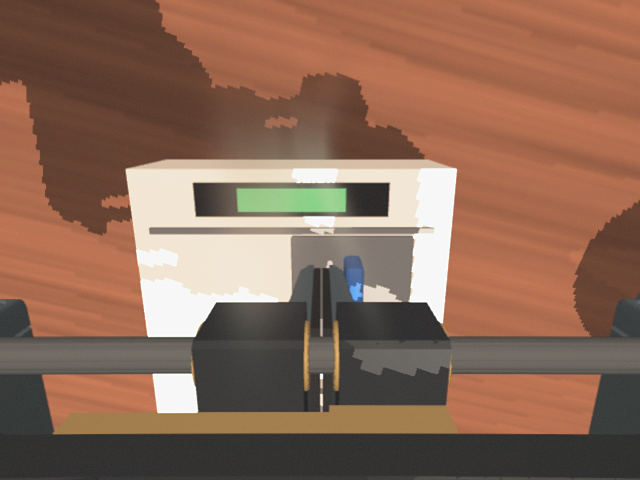

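The shutter's front edge runs from (291,236) to (413,236), and the ridge is at (353,280).

Run:
```python
from h import *
import pickle
c=pickle.load(open("w5.pkl","rb")); p=[566.7,234.8,14]
for n,u,z in[("FR",(127,169),50),("FL",(457,169),50),("shFL",(413,237),54),("shFR",(291,237),54)]:
    print(n,np.round(tolocal(p,unproj(u,z,c)),1))
```

```text
FR [[-117.6  -76.5   50. ]]
FL [[-117.6   72.1   50. ]]
shFL [[-86.9  53.4  54. ]]
shFR [[-86.9  -3.1  54. ]]
```

Request:
move_arm([
  [0,[-0.02,0.08,0],[0,0,0]],
  [0,[-0.022,0.09,0],[0,0,0]],
  [0,[0,0,0],[0,0,0]],
  [0,[0,0,0],[0,0,0]],
  [0,[0,0,0],[0,0,0]],
])

```text
time_s: 9.35
ee_pos: [506.7, 234.4, 63.1]
ee_rot: [180.0, -0.0, -166.0]
force: [0.1, -0.9, 0.4]
gripper_width: 0.4
gripper_force: 0.2
```

Request:
move_arm([
  [0,[-0.01,0.04,0],[0,0,0]],
  [0,[0,0,0],[0,0,0]],
  [0,[0,0,0],[0,0,0]],
  [0,[0.058,-0.233,0],[0,0,0]],
  [0,[0,0,0],[0,0,0]],
  [0,[0,0,0.6],[0,0,0]],
  [0,[0,0,0.8],[0,0,0]],
  [0,[0,0,0.8],[0,0,0]],
  [0,[0,0,0.8],[0,0,0]],
  [0,[0,0,0.8],[0,0,0]],
  [0,[0,0,0],[0,0,0]],
  [0,[0,0,0],[0,0,0]],
  [0,[0,0,0],[0,0,0]],
])

```text
time_s: 10.43
ee_pos: [507.5, 229.3, 157.3]
ee_rot: [180.0, -0.1, -166.0]
force: [-0.0, -0.4, 0.1]
gripper_width: 0.5
gripper_force: 0.0
```

Run:
```python
from workcell import *
from h import *
import pickle
s=state();c=camera_info("wrist");cv2.imwrite("pics/w6.png",grab_frame("wrist"));pickle.dump(c,open("w6.pkl","wb"))
print(s['time_s'],s['ee_pos'],s['force'])
```

```text
10.4333 [507.46280605 229.3422829  157.3388309 ] [-0.0184627  -0.3794452   0.11701956]
```

View pics/w6.png

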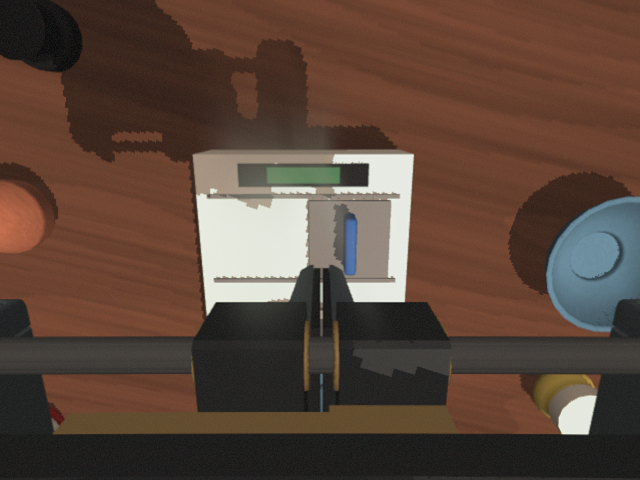

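The shutter now spans (308,200) to (391,200) and fully covers the well, with the deck's front corners at (194,154) and (414,154). I'll check the offset and hand in if it is within 4 mm.

Run:
```python
from h import *
from workcell import *
import pickle
c=pickle.load(open("w6.pkl","rb")); p=[566.7,234.8,14]
y=lambda u,z:tolocal(p,unproj(u,z,c))[0,1]
mid=(y((194,154),50)+y((414,154),50))/2; sh=(y((308,200),54)+y((391,200),54))/2
o=32-(sh-mid); print("opening",o)
if abs(o)<4: print(job_done())
```

```text
opening 0.9346444197440285
the job is handed in; nothing more can be done
None
```

I handed the job in: the shutter was opened about 59 mm, the tare key was pressed right down and held for more than half a second, and the shutter was closed to about 1 mm, with no contact with the dish, the other balance or the bystanders intended or noticed; the verdict was not shown.

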